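Press the follower of a filter housing home

ROBOT

A 6-joint arm with a two-finger parallel gripper is mounted at the origin on the work surface. World frame = base frame: x ahead of the robot, y to its left, z up, the work surface at z = 0. Lengths are in m, angles in rad, forces in N, time in s.
With the tool pointing down it reaches from about 0.425 to 0.95 m from the base axis. Payload 3.5 kg.
Tool frame: the origin (TCP) lies on the centre line of the jaws, within the pads' length; the fingertips stand 8 mm ahead of it and the grasp point (between the pads) lies 11 mm behind it; z points along the fingers, y is the line along which they close (so a half turn about z gives the same grasp; the last joint's range is limited). The gripper opens to 85 mm and grips with 20 to 120 N. Pads are 22 mm wide; open, the fingers measure 114 mm over their backs; the gripper's body (76 mm by 85 mm) begins 54 mm behind the grasp point. The pads swing forward as they close: fully open they stand 13 mm farther back than shut.
Start: joints at [-1.345, 0.286, 1.577, -0, 1.279, -0.15], TCP at [0.248, -0.628, 0.215] pointing down, gripper open.
Joint ranges: [-2.77, 2.77], [-0.9, 2.22], [0.21, 2.48], [-1.53, 4.67], [0.24, 2.81], [-2.84, 2.84]. Speed limits (rad/s): [2.79, 2.79, 3.14, 3.14, 3.14, 3.14].

INTERFACE

Orientations are given as a unit quaternion [x, y, z, w].
In Python, from plant import ctrl gives the robot as it stands. The module is installed in compiled form; this text tells all that it offers.
- The arm moves only by the tool send_rows, never from a script. Its argument "steps" is a list of rows, each a list of 5 numbers: the shift along the tool's x, y, z in m, then the turn about the tool's z in degrees, then the opening, from -1 (shut) to 1 (fully open). A call has 1 to 12 rows; each row is the pose to reach, as a shift and turn from the pose commanded when the call began, along the tool's axes at that moment; what a row does not reach only later rows make up. A row lasts 1/10 s, in which the tool goes at most 50 mm and 8.59 degrees, less where a joint would pass 70% of its speed; a pose out of reach is approached as far as the arm can. A call with a gripper value outside its range is refused whole. The fingers move at their own pace and stop on an object; "squeeze" is the grip in N (left out, the last holds). Time passes only in rows, so rows that repeat a pose let the fingers close. It gives the time, the measured TCP pose, the force, the opening and the grip force at its end, in the units of the state.
- ctrl.get_state(): the state, without advancing time (a new reading comes with each control period).
- ctrl.read_camera(name): name is "scene" or "side" or "wrist"; returns the picture (400x640x3 uint8, red, green, blue); there is no depth.
- ctrl.calibration(name): a dict with "intrinsics" (3x3 intrinsics, pixels), "extrinsics" (4x4, takes a point from world to camera coordinates); the wrist camera has in their place "tool_from_camera" (4x4, takes a point from camera to tool coordinates, whose origin is the TCP and whose axes are the flange's). Camera axes: x right, y up, looking along -z (the intrinsics and any distortion apply to the point x, -y, -z); pixel columns grow to the right and rows downward; lengths in m; the calibration is good to about 2 mm. The wrist camera is an equidistant fisheye: a pixel r from the principal point sees the ray r / f radians off the axis. A picture is of the moment at which its call begins: read the wrist's pose just before it. calibration takes no time and is no camera call.
- ctrl.sign_off(): hands the job in; it is judged then, once.
The state is a dict: "time": time; "qpos": joint angles; "dq": joint speeds; "joint_efforts": joint torques, N m; "eef_pos": TCP position; "tcp_rot": TCP orientation; "contact_force": force on the tool from outside, world axes, zero at the start; "wrist_torque": the same for the moment, N m; "opening": opening from 0.0 (shut) to 1.0 (fully open); "finger_force": force on a finger pad.
Only numpy, scipy, OpenCV 4.12 (cv2) and the standard library are available. Lean on these libraries where they do the work, as an engineer would, in place of code of your own. Each camera call takes 0.05 s, during which the arm holds its last target. There are 200 camera calls.

TASK

The round follower plate in the well of the bench filter housing is sitting high and crooked. Take the tamper from its stand, press the plate squarely down with it until it bottoms out, and lean on it there with a steady push of about 20 N (never over 45 N) for a second, so that the plate stays fully home and level; then stand the tamper upright back in its stand and let go. Touch the plate with the tamper only, and leave the bottle, the vial rack and the cardboard box where they are.

Things in the scene. Friction and masses are not known exactly. Their poses are not given: they have to be found in the camera images.
- housing: Filter housing fixed to the bench: upright open steel cup, 100 mm outer diameter, rim 94 mm above the bench, on a square 136 mm aluminium flange 10 mm thick; a short brass port sticks out at +x. Origin: centre of the underside, on the bench; z up along the cup's axis. The well is 84 mm in diameter.
- housing_mouth (a point): Centre of the cup's open mouth, level with the rim (94 mm above the housing's origin).
- follower: Follower plate in the well: aluminium disc, 79 mm diameter, 6 mm thick, origin at the centre of its underside, z is its upward normal. It rocks up to 0.13 rad each way on a stiff ball joint at its origin, takes the slope of whatever flat face is pressed on it, and keeps that slope.
- follower_top (a point): Centre of the follower's upper face; 14 mm below the rim when fully up, 36 mm below the rim when fully home.
- follower_depth (a joint): How far the follower is pressed down, in m: 0 fully up, 0.022 fully home against a hard stop. The plate rides on a light spring and a dragging seal: it takes about 8.5 N of push to start it and 11 N near the end of travel, and it stays where it is left.
- tamper: Tamper, 0.3 to 0.6 kg, 126 mm tall, standing upright in the stand: flat steel disc 62 mm diameter and 14 mm thick at the bottom, steel stem 18 mm diameter, and a square white plastic grip 30 x 30 mm from 70 to 126 mm above the base, its flats facing the tamper's x and y axes. Origin: centre of the disc's flat underside; z up through the grip.
- tamper_grip (a point): Point on the tamper's axis inside the square grip, 100 mm above its underside: the place to grasp.
- stand: Fixed round grey plastic dish, 100 mm outer diameter, 14 mm high, inner floor 90 mm in diameter and 6 mm above the bench; the tamper stands on that floor. Origin: centre of its underside, on the bench.
- solvent_bottle: Bystander: amber glass bottle, 72 mm diameter, 150 mm tall; origin at the centre of its underside.
- vial_rack: Bystander: white plastic tray with glass vials, 70 x 150 mm, 49 mm tall; origin at the centre of its underside.
- column_box: Bystander: cardboard box, 60 x 180 mm, 35 mm tall; origin at the centre of its underside.
Not all that is in view belongs to the job. Leave any red or turquoise look-alike of the tamper alone.

How it is judged:
By the outcome, as a careful person would: the job done as asked, in the order asked, and still so for the second after the job is handed in, with the robot touching nothing.
It also fails if it takes over 64 s, if anything falls off the work surface, if the arm or the gripper's body presses on something with over 40 N, if the wrist force passes 120 N, or if a joint passes its speed limit or range.

## Working session

There is one attempt and no reset: what is moved stays moved. The work goes in short steps, Python scripts to look and compute and a tool call to move; the robot and the scene stay as the last step left them, time stands still between calls to the robot, and variables do not carry over. Pictures are saved under pics/ and viewed, at most 10 in all, crops included, and the job is handed in when it is done.

Besides the shell and the picture viewer there is one more tool, called after "Request:" by a JSON object that holds its "fn" and its "kwargs". send_rows: Moves the arm, as the interface text tells. Its arguments: {"type":"object","properties":{"steps":{"type":"array","items":{"type":"array","items":{"type":"number"}}},"squeeze":{"type":"number"}},"required":["steps"]}

```bash
mkdir -p pics; python3 - <<'E'
from plant import ctrl
import cv2,numpy as np
s=ctrl.get_state();print({k:np.round(v,3).tolist() for k,v in s.items()})
for n in("scene","side"):
    cv2.imwrite(f"pics/{n}0.png",ctrl.read_camera(n)[:,:,::-1])
for n in("scene","side","wrist"):
    for k,v in ctrl.calibration(n).items(): print(n,k,np.round(v,4).tolist() if not isinstance(v,str) else v)
E
```

```text
{'time': 0.0, 'qpos': [-1.345, 0.287, 1.578, -0.0, 1.279, -0.15], 'dq': [-0.0, -0.0, -0.0, 0.001, 0.002, -0.0], 'joint_efforts': [-0.001, -40.599, -29.263, -0.0, 0.006, 0.0], 'eef_pos': [0.248, -0.627, 0.214], 'tcp_rot': [0.982, 0.187, -0.0, -0.001], 'contact_force': [-0.217, 0.993, -0.009], 'wrist_torque': [-0.017, -0.034, -0.027], 'finger_force': 0.0, 'opening': 1.0}
scene intrinsics [[391.7349, 0.0, 315.9797], [0.0, 391.7349, 205.2429], [0.0, 0.0, 1.0]]
scene extrinsics [[-0.8521, 0.5233, -0.0046, 0.5529], [-0.3716, -0.5988, 0.7095, 0.1598], [0.3685, 0.6063, 0.7047, -1.5379], [0.0, 0.0, 0.0, 1.0]]
side intrinsics [[406.9588, 0.0, 318.4952], [0.0, 406.9588, 197.1706], [0.0, 0.0, 1.0]]
side extrinsics [[-0.7614, -0.6481, 0.0152, 0.5052], [0.4174, -0.4721, 0.7764, -0.3358], [-0.496, 0.5975, 0.63, -0.8348], [0.0, 0.0, 0.0, 1.0]]
wrist intrinsics [[309.7069, 0.0, 318.7811], [0.0, 309.7069, 191.7985], [0.0, 0.0, 1.0]]
wrist tool_from_camera [[-0.0001, 0.9501, 0.312, 0.0796], [1.0, 0.0, 0.0005, -0.0002], [0.0005, 0.312, -0.9501, -0.1595], [0.0, 0.0, 0.0, 1.0]]
```

View pics/scene0.png

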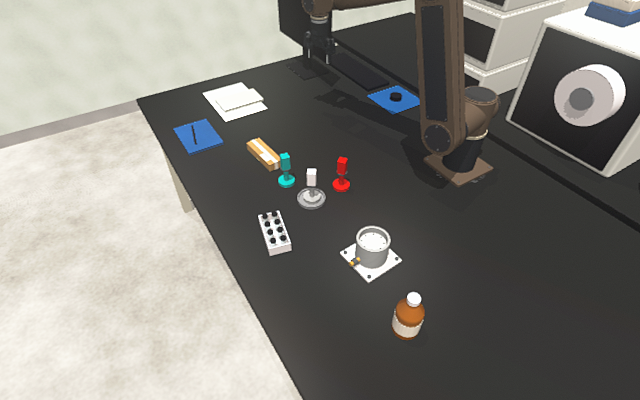

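View pics/side0.png

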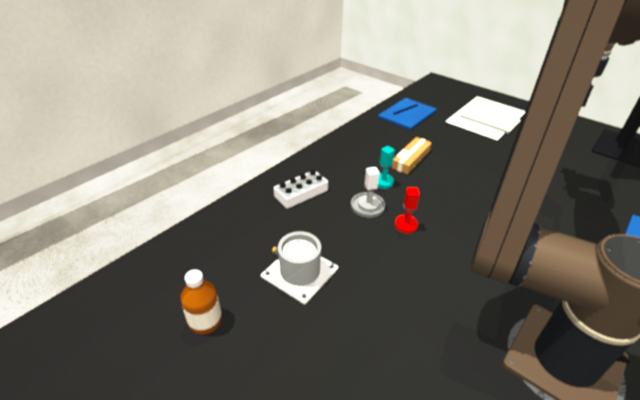

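Scene view: the white-gripped tamper is at (312,177) in the grey dish at (311,198), the housing cup at (372,245), the bottle at (408,317), the rack at (275,232) and the box at (263,152). The side view shows the same things: tamper (372,178), dish (368,204), cup (299,255).
Candidates for the tamper in the scene view are turquoise (286,170), white (312,177) and red (342,172). The white one fits, because it has a white grip and stands in the grey dish. I'll confirm it in a crop.

```bash
cat > h.py <<'E'
from plant import ctrl
import cv2,numpy as np
from scipy.spatial.transform import Rotation as R
C={n:ctrl.calibration(n) for n in("scene","side","wrist")}
def ray(n,uv):
    K=np.array(C[n]["intrinsics"]);E=np.array(C[n]["extrinsics"])
    d=np.linalg.inv(K)@[uv[0],uv[1],1];d=d*[1,-1,-1]
    return -E[:3,:3].T@E[:3,3],E[:3,:3].T@d
def plane(n,uv,z):
    o,d=ray(n,uv);return o+d*(z-o[2])/d[2]
def tri(a,b):
    (o,d),(p,e)=ray("scene",a),ray("side",b)
    s=np.linalg.lstsq(np.c_[d,-e],p-o,rcond=None)[0]
    x,y=o+s[0]*d,p+s[1]*e;return (x+y)/2,np.linalg.norm(x-y)
def wray(uv,st):
    K=C["wrist"]["intrinsics"];T=np.array(C["wrist"]["tool_from_camera"])
    v=np.array([uv[0]-K[0][2],uv[1]-K[1][2]])/K[0][0];r=np.linalg.norm(v)+1e-12
    d=np.array([*(np.sin(r)*v/r*[1,-1]),-np.cos(r)])
    Q=R.from_quat(st["tcp_rot"]).as_matrix()
    return np.array(st["eef_pos"])+Q@T[:3,3],Q@T[:3,:3]@d
def wplane(uv,z,st):
    o,d=wray(uv,st);return o+d*(z-o[2])/d[2]
def blobs(m):
    n,_,s,c=cv2.connectedComponentsWithStats(m.astype(np.uint8));return [(s[i].tolist(),c[i].round(1).tolist()) for i in range(1,n) if s[i][4]>15]
E
python3 - <<'E'
from h import *
a=cv2.imread("pics/scene0.png");b=cv2.imread("pics/side0.png")
ca=cv2.resize(a[145:285,250:410],None,fx=2.5,fy=2.5,interpolation=2);cb=cv2.resize(b[155:310,250:430],None,fx=2.2,fy=2.2,interpolation=2)
h=max(ca.shape[0],cb.shape[0]);f=lambda c:cv2.copyMakeBorder(c,0,h-c.shape[0],0,0,0)
cv2.imwrite("pics/crop1.png",np.hstack([f(ca),f(cb)]))
for n,im,(x0,y0,x1,y1) in(("scene",a,(300,160,325,192)),("side",b,(360,160,385,194))):
    print(n,blobs(im[y0:y1,x0:x1].min(2)>150),x0,y0)
for z,n,uv in((.014,"scene",(311,198)),(.014,"side",(368,204)),(.094,"scene",(373,239)),(.094,"side",(300,246))): print(n,uv,plane(n,uv,z).round(3))
print(tri((311.5,177),(372,178)))
E
```

```text
scene [([6, 8, 11, 18, 161], [11.0, 16.5])] 300 160
side [([5, 7, 15, 23, 279], [11.7, 17.5])] 360 160
scene (311, 198) [ 0.592 -0.127  0.014]
side (368, 204) [ 0.584 -0.13   0.014]
scene (373, 239) [0.569 0.19  0.094]
side (300, 246) [0.565 0.184 0.094]
(array([ 0.58410922, -0.13428293,  0.10443328]), np.float64(0.0026685719153064493))
```

View pics/crop1.png

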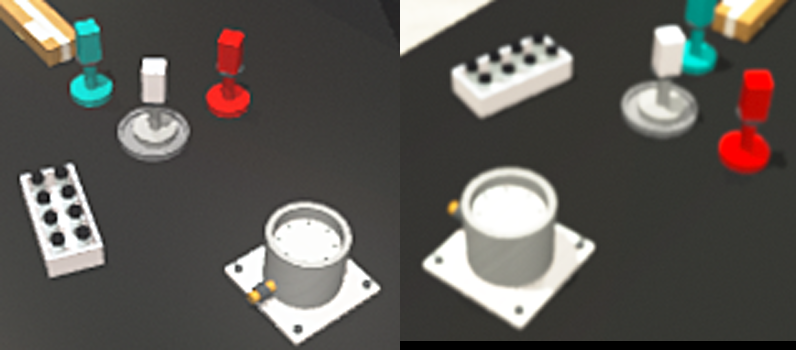

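The crop confirms it: one white-gripped steel tamper in the grey dish, with the turquoise and red look-alikes standing on the bare bench. The grip triangulates to (0.584,-0.134) at z 0.104 against an expected 0.106. Next I move above it.

```bash
cat >> h.py <<'E'
def shift(target,st=None):
    st=st or ctrl.get_state();Q=R.from_quat(st["tcp_rot"]).as_matrix()
    return (Q.T@(np.array(target)-st["eef_pos"])).round(4)
E
python3 - <<'E'
from h import *
print(shift([.586,-.133,.25]), R.from_quat(ctrl.get_state()["tcp_rot"]).as_matrix().round(3))
E
```

```text
[ 0.4962 -0.3356 -0.035 ] [[ 0.93   0.367 -0.001]
 [ 0.367 -0.93   0.002]
 [ 0.    -0.002 -1.   ]]
```

Request:
{"fn": "send_rows", "kwargs": {"steps": [[0.02,-0.014,-0.02,0,1],[0.055,-0.037,-0.035,0,1],[0.093,-0.063,-0.035,0,1],[0.132,-0.089,-0.035,0,1],[0.172,-0.116,-0.035,0,1],[0.212,-0.143,-0.035,0,1],[0.252,-0.17,-0.035,0,1],[0.292,-0.197,-0.035,0,1],[0.332,-0.224,-0.035,0,1],[0.372,-0.251,-0.035,0,1],[0.412,-0.279,-0.035,0,1],[0.45,-0.305,-0.035,0,1]]}}

```text
time: 1.3
eef_pos: [0.555, -0.1768, 0.25]
tcp_rot: [0.982, 0.187, -0.0, -0.0]
contact_force: [0.7, -0.9, 0.8]
opening: 1.002
finger_force: 0.0
```

Request:
{"fn": "send_rows", "kwargs": {"steps": [[0.025,-0.017,0,0,1],[0.04,-0.027,0,0,1],[0.046,-0.031,0,0,1],[0.046,-0.031,0,0,1],[0.046,-0.031,0,0,1]]}}

```text
time: 1.8
eef_pos: [0.5854, -0.134, 0.2501]
tcp_rot: [0.982, 0.187, -0.0, 0.0]
contact_force: [-0.6, 0.9, 0.3]
opening: 1.001
finger_force: 0.0
```

```bash
python3 - <<'E'
from h import *
s=ctrl.get_state();im=ctrl.read_camera("wrist");cv2.imwrite("pics/w1.png",im[:,:,::-1])
print(s["time"],s["eef_pos"],s["tcp_rot"],s["contact_force"])
E
```

```text
1.8 [ 0.58535887 -0.13395302  0.25011848] [ 9.82453886e-01  1.86505266e-01 -3.83896623e-04  1.57330247e-05] [-0.56704016  0.93003358  0.26606853]
```

View pics/w1.png

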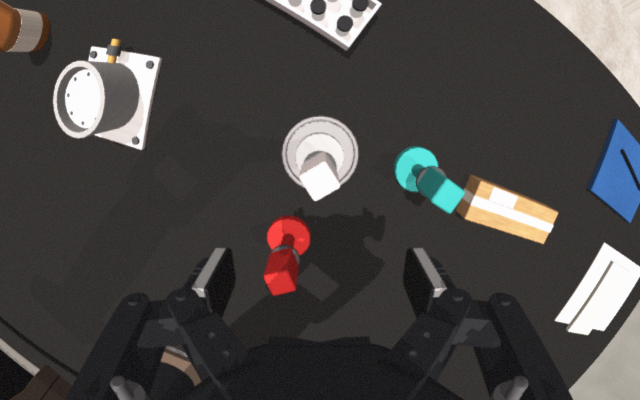

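The wrist view shows the tamper's grip top at about (320,180), in the dish centred at about (320,152). Red at (288,240) and turquoise at (430,180) are both close. I'll measure the grip's yaw and the neighbours.

```bash
python3 - <<'E'
from h import *
st=ctrl.get_state();im=cv2.imread("pics/w1.png")
roi=np.zeros((400,640),np.uint8);roi[150:205,295:345]=1
for th in(200,225,240):
    m=((im.min(2)>th)&(roi>0)).astype(np.uint8)
    cs=cv2.findContours(m,0,2)[0];c=max(cs,key=cv2.contourArea);print(th,cv2.boundingRect(c),cv2.contourArea(c))
    w=np.array([wplane(p[0],.132,st)[:2] for p in c])
    r=cv2.minAreaRect((w*1000).astype(np.float32));print(r, (w.max(0)+w.min(0))/2)
# stand outer rim: ellipse from grey
hsv=cv2.cvtColor(im,cv2.COLOR_BGR2HSV)
m=((hsv[...,2]>90)&(hsv[...,1]<60)).astype(np.uint8);k=np.zeros_like(m);k[105:205,270:370]=1
c=max(cv2.findContours(m*k,0,1)[0],key=cv2.contourArea)[:,0]
w=np.array([wplane(p,.014,st)[:2] for p in c if p[1]<165])
A=np.c_[w*2,np.ones(len(w))];x=np.linalg.lstsq(A,(w**2).sum(1),rcond=None)[0];print("stand",x[:2],np.sqrt(x[2]+x[:2]@x[:2]))
for n,mm,z in(("red",(hsv[...,0]<8)&(hsv[...,1]>180)&(hsv[...,2]>80),.126),("turq",(abs(hsv[...,0].astype(int)-88)<8)&(hsv[...,1]>150),.126)):
    c=max(cv2.findContours(mm.astype(np.uint8),0,1)[0],key=cv2.contourArea)[:,0]
    # near camera end = top ; print bbox and rays
    print(n,cv2.boundingRect(c))
for n,uv,z in(("redbase",(288,235),.014),("redtop",(281,281),.126),("turqbase",(416,168),.014),("turqtop",(445,197),.126)):print(n,wplane(uv,z,st).round(3))
E
```

```text
200 (295, 150, 50, 51) 1069.5
((589.526611328125, -126.2272720336914), (52.37440872192383, 34.806549072265625), 64.00699615478516) [ 0.58814842 -0.12953807]
225 (300, 162, 40, 39) 860.0
((584.2861938476562, -134.68359375), (29.104928970336914, 28.903945922851562), 53.20417022705078) [ 0.58427177 -0.1347909 ]
240 (300, 162, 40, 38) 818.0
((584.3897705078125, -134.78863525390625), (28.120220184326172, 28.45558738708496), 52.6355094909668) [ 0.58440024 -0.13477101]
stand [ 0.58683456 -0.13454614] 0.04974825450460119
red (264, 248, 34, 48)
turq (394, 147, 70, 66)
redbase [ 0.462 -0.135  0.014]
redtop [ 0.461 -0.138  0.126]
turqbase [ 0.618 -0.263  0.014]
turqtop [ 0.615 -0.262  0.126]
```

Heights and sizes agree: the grip measures 29×29 mm at (0.584,-0.135) with its flats at 53°/-37°, and the stand is r = 49.7 mm at (0.587,-0.1345). I turn the tool by about -31.5°, descend and grip.

Request:
{"fn": "send_rows", "kwargs": {"steps": [[-0.001,0,0.005,-5,1],[-0.001,0,0.015,-13,1],[-0.001,0,0.025,-21,1],[-0.001,0,0.035,-28,1],[-0.001,0,0.05,-31.5,1],[-0.001,0,0.075,-31.5,1],[-0.001,0,0.1,-31.5,1],[-0.001,0,0.125,-31.5,1],[-0.001,0,0.142,-31.5,1],[-0.001,0,0.152,-31.5,1],[-0.001,0,0.155,-31.5,1],[-0.001,0,0.155,-31.5,1]]}}

```text
time: 3.05
eef_pos: [0.5849, -0.1342, 0.0956]
tcp_rot: [0.895, 0.446, 0.0, 0.0]
contact_force: [1.1, 0.5, 0.2]
opening: 0.995
finger_force: 0.0
```

Request:
{"fn": "send_rows", "kwargs": {"steps": [[0,0,0,0,0.2],[0,0,0,0,0],[0,0,0,0,-0.2],[0,0,0,0,-0.5],[0,0,0,0,-1],[0,0,0,0,-1],[0,0,0,0,-1],[0,0,0,0,-1],[0,0,0,0,-1],[0,0,0,0,-1]], "squeeze": 80}}

```text
time: 4.05
eef_pos: [0.5858, -0.1339, 0.0964]
tcp_rot: [0.895, 0.446, 0.001, 0.001]
contact_force: [1.4, -0.1, 5.3]
opening: 0.331
finger_force: 83.4
```

Request:
{"fn": "send_rows", "kwargs": {"steps": [[0,0,-0.004,0,-1],[0,0,-0.015,0,-1],[0,0,-0.035,0,-1],[0,0,-0.06,0,-1],[0,0,-0.085,0,-1],[0,0,-0.11,0,-1],[0,0,-0.13,0,-1],[0,0,-0.14,0,-1],[0,0,-0.14,0,-1],[0,0,-0.14,0,-1]], "squeeze": 100}}

```text
time: 5.05
eef_pos: [0.5839, -0.1333, 0.2337]
tcp_rot: [0.895, 0.446, -0.001, -0.001]
contact_force: [-0.4, -0.2, -4.6]
opening: 0.327
finger_force: 99.3
```

```bash
python3 - <<'E'
from h import *
def circ(w):
    A=np.c_[w*2,np.ones(len(w))];x=np.linalg.lstsq(A,(w**2).sum(1),rcond=None)[0];return x[:2].round(4),np.sqrt(x[2]+x[:2]@x[:2]).round(4)
# rim outer edge from views: use mask of cup vs dark; upper part of the contour is rim outline
st={"eef_pos":[0.58535887,-0.13395302,0.25011848],"tcp_rot":[.982453886,.186505266,-3.84e-4,1.57e-5]}
a=cv2.imread("pics/scene0.png");b=cv2.imread("pics/side0.png");w=cv2.imread("pics/w1.png")
def rim(im,box,f,keep,name):
    x0,y0,x1,y1=box;g=cv2.cvtColor(im,cv2.COLOR_BGR2GRAY);k=np.zeros_like(g);k[y0:y1,x0:x1]=1
    c=max(cv2.findContours(((g>75)*k).astype(np.uint8),0,1)[0],key=cv2.contourArea)[:,0]
    p=np.array([f(q)[:2] for q in c if keep(q)]);
    for _ in range(3):
        m,r=circ(p);e=abs(np.linalg.norm(p-m,axis=1)-r);p=p[e<max(.003,np.median(e)*2)] 
    print(name,len(p),m,r)
rim(a,(350,222,395,250),lambda q:plane("scene",q,.094),lambda q:q[1]<240 and 352<q[0]<393,"scene")
rim(b,(272,228,328,255),lambda q:plane("side",q,.094),lambda q:q[1]<247,"side")
rim(w,(45,55,100,145),lambda q:wplane(q,.094,st),lambda q:q[0]<85,"wrist")
# confirm tamper held
s=ctrl.get_state();print(s["eef_pos"],s["tcp_rot"],s["contact_force"],s["wrist_torque"],s["opening"],s["qpos"])
cv2.imwrite("pics/side1.png",ctrl.read_camera("side")[:,:,::-1]);
ims=ctrl.read_camera("wrist")[:,:,::-1];cv2.imwrite("pics/w2.png",ims)
E
```

```text
scene 45 [0.5662 0.1858] 0.0498
side 54 [0.5685 0.1842] 0.0515
wrist 106 [0.5651 0.1868] 0.0502
[ 0.58393551 -0.13327454  0.23367814] [ 0.89482061  0.44642312 -0.00104285 -0.00117586] [-0.38104851 -0.21328124 -4.60962537] [0.01339299 0.09691975 0.05731365] 0.32692479840299493 [-3.93643958e-01  1.08507136e-01  1.74928789e+00 -3.64503587e-05
  1.28694081e+00  2.51633342e-01]
```

View pics/w2.png

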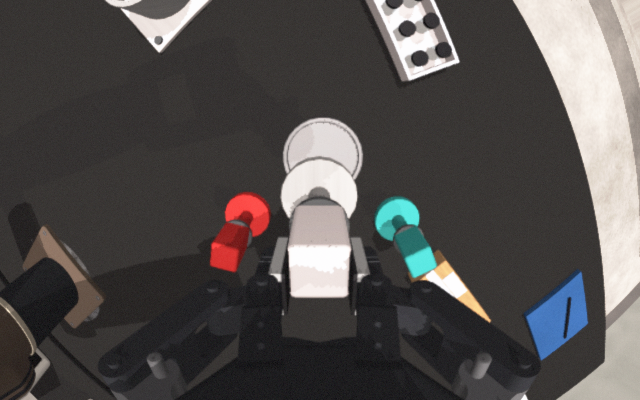

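The wrist view shows the tamper held straight between the pads, with its disc at about (319,193) over the empty dish at (323,152). Next I measure the disc's offset from the TCP and the shift to the housing.

```bash
python3 - <<'E'
from h import *
st=ctrl.get_state();im=cv2.imread("pics/w2.png");g=cv2.cvtColor(im,cv2.COLOR_BGR2GRAY)
print([int(x) for x in g[150:240:4,290]],[int(x) for x in g[193,270:370:3]])
# disc upper-face left/right edge points at rows: brightness vs surroundings
pts=[]
for r in range(180,210,2):
    row=g[r].astype(int);xs=np.where(row[270:370]>150)[0]+270
    pts+= [(xs.min(),r),(xs.max(),r)]
z=st["eef_pos"][2]-.0896+.014
w=np.array([wplane(p,z,st)[:2] for p in pts])
A=np.c_[w*2,np.ones(len(w))];x=np.linalg.lstsq(A,(w**2).sum(1),rcond=None)[0];print("disc",x[:2],np.sqrt(x[2]+x[:2]@x[:2]),"tool shift of disc",shift([*x[:2],.1],st))
print("to housing",shift([.566,.186,st["eef_pos"][2]],st), st["contact_force"])
E
```

```text
[208, 206, 209, 211, 208, 113, 235, 238, 238, 237, 237, 236, 236, 237, 234, 226, 190, 100, 91, 86, 106, 131, 157] [53, 56, 54, 53, 230, 235, 234, 236, 235, 234, 236, 238, 232, 135, 107, 116, 124, 123, 124, 120, 233, 242, 240, 241, 243, 243, 245, 244, 244, 103, 55, 55, 52, 54]
disc [ 0.58212214 -0.1338378 ] 0.030376469578179768 tool shift of disc [-0.0014 -0.0004  0.1331]
to housing [ 0.2443 -0.2062  0.0006] [-0.06331182 -0.06948941 -5.17123197]
```

Request:
{"fn": "send_rows", "kwargs": {"steps": [[0.006,-0.005,0,0,-1],[0.025,-0.021,0,0,-1],[0.05,-0.042,0,0,-1],[0.077,-0.065,0,0,-1],[0.105,-0.088,0,0,-1],[0.133,-0.111,0,0,-1],[0.161,-0.135,0,0,-1],[0.188,-0.157,0,0,-1],[0.212,-0.177,0,0,-1],[0.231,-0.193,0,0,-1],[0.242,-0.203,0,0,-1],[0.246,-0.206,0,0,-1]]}}

```text
time: 6.35
eef_pos: [0.5675, 0.1883, 0.2347]
tcp_rot: [0.894, 0.447, -0.001, -0.0]
contact_force: [-0.2, 0.0, -4.7]
opening: 0.323
finger_force: 99.4
```

Request:
{"fn": "send_rows", "kwargs": {"steps": [[0,0,0.01,0,-1],[0,0,0.02,0,-1],[0,0,0.03,0,-1],[0,0,0.03,0,-1],[0,0,0.03,0,-1]]}}

```text
time: 6.85
eef_pos: [0.568, 0.186, 0.2045]
tcp_rot: [0.895, 0.446, -0.001, -0.0]
contact_force: [0.6, 0.6, -3.3]
opening: 0.325
finger_force: 99.2
```

```bash
python3 - <<'E'
from h import *
s=ctrl.get_state();print(s["eef_pos"],s["tcp_rot"],s["contact_force"],s["wrist_torque"],shift([.566,.186,.2]))
ims=[ctrl.read_camera(n)[:,:,::-1] for n in("wrist","scene","side")]
for n,i in zip("wab",ims):cv2.imwrite(f"pics/{n}3.png",i)
q=[cv2.resize(ims[0][90:330,200:440],(400,400)),cv2.resize(ims[2][160:310,225:375],(400,400))]
cv2.imwrite("pics/crop3.png",np.hstack(q))
E
```

```text
[0.56804219 0.18603634 0.20453246] [ 8.95049795e-01  4.45965540e-01 -7.48936724e-04 -2.01429456e-04] [ 0.57693476  0.55691042 -3.28456363] [-0.01433728 -0.03237118 -0.04068382] [-0.0013 -0.0016  0.0045]
```

View pics/crop3.png

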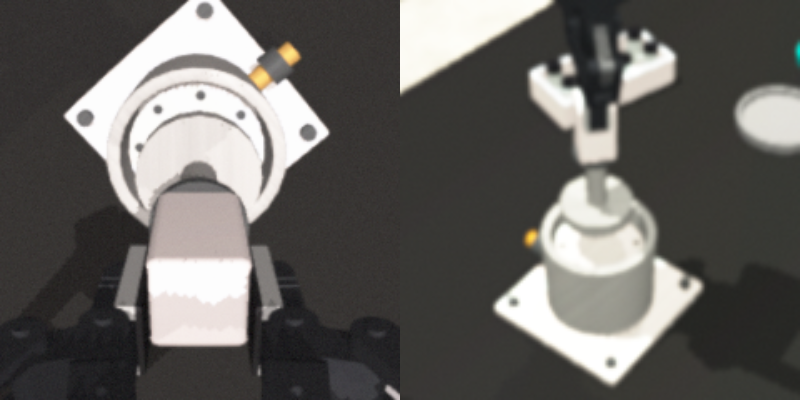

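The crop shows the tamper disc hanging over the mouth, laterally centred (disc at 199, rim at 197 in crop pixels). I'll fit the rim from this view to settle the other axis.

```bash
python3 - <<'E'
from h import *
st=ctrl.get_state()
def fit(pts,z):
    w=np.array([wplane((200+x*.6,90+y*.6),z,st)[:2] for x,y in pts])
    A=np.c_[w*2,np.ones(len(w))];x=np.linalg.lstsq(A,(w**2).sum(1),rcond=None)[0];return x[:2],np.sqrt(x[2]+x[:2]@x[:2])
c,r=fit([(107,150),(115,115),(145,81),(197,66),(245,78),(288,150)],.094);print("rim",c,r)
zo=st["eef_pos"][2]-.0896
d,r2=fit([(139,145),(150,130),(175,116),(200,113),(230,119),(250,132),(262,148)],zo+.014);print("disc",d,r2)
print("disc->housing in tool",shift(np.r_[c-d,0]+st["eef_pos"],st))
E
```

```text
rim [0.56705394 0.18565761] 0.05027988467472758
disc [0.56662447 0.18350743] 0.03448480497256334
disc->housing in tool [ 0.002 -0.001  0.   ]
```

Disc and rim agree to about 2 mm, against 11 mm of clearance. I descend slowly.

Request:
{"fn": "send_rows", "kwargs": {"steps": [[0.001,0,0.006,0,-1],[0.001,0,0.012,0,-1],[0.001,0,0.018,0,-1],[0.001,0,0.022,0,-1],[0.001,0,0.025,0,-1],[0.001,0,0.027,0,-1],[0.001,0,0.029,0,-1],[0.001,0,0.031,0,-1],[0.001,0,0.033,0,-1],[0.001,0,0.035,0,-1]]}}

```text
time: 8.0
eef_pos: [0.5689, 0.1876, 0.1704]
tcp_rot: [0.895, 0.446, 0.0, 0.0]
contact_force: [-0.8, -0.6, -4.4]
opening: 0.325
finger_force: 99.5
```

Request:
{"fn": "send_rows", "kwargs": {"steps": [[0,0,0.002,0,-1],[0,0,0.004,0,-1],[0,0,0.006,0,-1],[0,0,0.008,0,-1],[0,0,0.01,0,-1]]}}

```text
time: 8.5
eef_pos: [0.5691, 0.1878, 0.1609]
tcp_rot: [0.895, 0.446, 0.001, -0.0]
contact_force: [-0.6, -0.3, -0.5]
opening: 0.324
finger_force: 99.9
```

Request:
{"fn": "send_rows", "kwargs": {"steps": [[0,0,0.001,0,-1],[0,0,0.002,0,-1],[0,0,0.003,0,-1],[0,0,0.004,0,-1],[0,0,0.005,0,-1]]}}

```text
time: 9.0
eef_pos: [0.5691, 0.1877, 0.1556]
tcp_rot: [0.895, 0.446, 0.0, -0.0]
contact_force: [-0.1, 1.4, 0.6]
opening: 0.324
finger_force: 99.9
```

Request:
{"fn": "send_rows", "kwargs": {"steps": [[0,0,0.001,0,-1],[0,0,0.002,0,-1],[0,0,0.003,0,-1],[0,0,0.004,0,-1],[0,0,0.004,0,-1]]}}

```text
time: 9.5
eef_pos: [0.569, 0.1876, 0.1513]
tcp_rot: [0.895, 0.446, 0.0, 0.0]
contact_force: [-0.2, 2.2, -0.5]
opening: 0.329
finger_force: 100.0
```

```bash
python3 - <<'E'
from h import *
s=ctrl.get_state();print(s["eef_pos"],s["contact_force"],s["wrist_torque"],s["joint_efforts"])
ims=[ctrl.read_camera(n)[:,:,::-1] for n in("wrist","scene","side")]
q=[cv2.resize(ims[0][90:330,200:440],(400,400),interpolation=2),cv2.resize(ims[2][160:310,225:375],(400,400),interpolation=2)]
cv2.imwrite("pics/crop4.png",np.hstack(q))
for i in range(4):
    ctrl.read_camera("side");print(ctrl.get_state()["contact_force"].round(1))
E
```

```text
[0.56897214 0.18759169 0.15131476] [-0.20826787  2.15380735 -0.46968471] [ 0.46367286 -0.10253329 -0.00391107] [-8.21165610e-01 -3.51255941e+01 -2.75992084e+01 -4.72524986e-01
  2.14774925e-01  1.72239623e-02]
[ 0.2  1.9 -0.7]
[ 0.4  0.8 -1.6]
[ 0.3  1.9 -1.8]
[ 1.7  1.7 -0.8]
```

View pics/crop4.png

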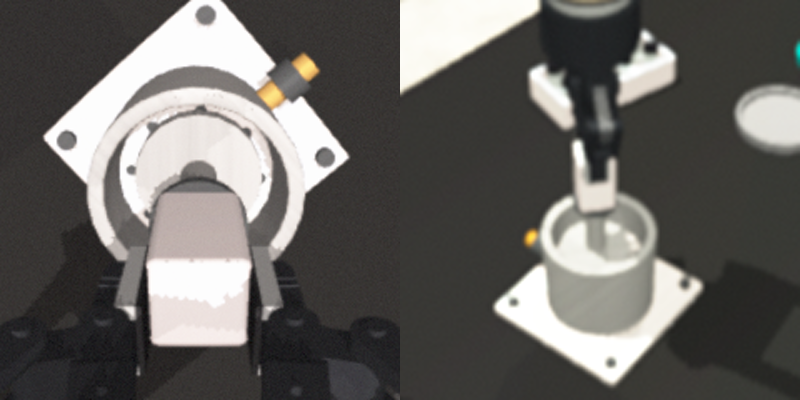

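The tamper is inside the cup, centred and upright, with the disc on the plate. I continue in small steps to the stop.

Request:
{"fn": "send_rows", "kwargs": {"steps": [[0,0,0.001,0,-1],[0,0,0.002,0,-1],[0,0,0.003,0,-1]]}}

```text
time: 10.15
eef_pos: [0.569, 0.1876, 0.1486]
tcp_rot: [0.895, 0.446, 0.0, 0.0]
contact_force: [0.3, 2.0, 1.6]
opening: 0.326
finger_force: 99.9
```

Request:
{"fn": "send_rows", "kwargs": {"steps": [[0,0,0.0007,0,-1],[0,0,0.0014,0,-1]]}}

```text
time: 10.35
eef_pos: [0.5692, 0.1877, 0.1482]
tcp_rot: [0.895, 0.446, 0.0, 0.0]
contact_force: [-1.7, 0.9, 7.2]
opening: 0.327
finger_force: 100.9
```

Request:
{"fn": "send_rows", "kwargs": {"steps": [[0,0,0.0005,0,-1],[0,0,0.001,0,-1],[0,0,0.001,0,-1]]}}

```text
time: 10.65
eef_pos: [0.5693, 0.1878, 0.1482]
tcp_rot: [0.895, 0.446, 0.0, 0.0]
contact_force: [-0.6, 1.6, 8.2]
opening: 0.329
finger_force: 101.0
```

Request:
{"fn": "send_rows", "kwargs": {"steps": [[0,0,0.0005,0,-1],[0,0,0.001,0,-1],[0,0,0.001,0,-1]]}}

```text
time: 10.95
eef_pos: [0.5695, 0.1879, 0.1481]
tcp_rot: [0.895, 0.446, 0.001, 0.0]
contact_force: [-2.8, 1.1, 10.2]
opening: 0.326
finger_force: 101.4
```

Request:
{"fn": "send_rows", "kwargs": {"steps": [[0,0,0.0005,0,-1],[0,0,0.001,0,-1],[0,0,0.0015,0,-1],[0,0,0.0015,0,-1]]}}

```text
time: 11.35
eef_pos: [0.5698, 0.1881, 0.1479]
tcp_rot: [0.895, 0.446, 0.001, 0.0]
contact_force: [-4.4, 1.4, 13.9]
opening: 0.327
finger_force: 102.0
```

Request:
{"fn": "send_rows", "kwargs": {"steps": [[0,0,0.0007,0,-1],[0,0,0.0007,0,-1],[0,0,0.0007,0,-1],[0,0,0.0007,0,-1]]}}

```text
time: 11.75
eef_pos: [0.5699, 0.1882, 0.1479]
tcp_rot: [0.895, 0.446, 0.001, 0.0]
contact_force: [-5.3, 1.4, 16.6]
opening: 0.327
finger_force: 102.2
```

Request:
{"fn": "send_rows", "kwargs": {"steps": [[0,0,0,0,-1],[0,0,0,0,-1],[0,0,0,0,-1],[0,0,0,0,-1],[0,0,0,0,-1],[0,0,0,0,-1],[0,0,0,0,-1],[0,0,0,0,-1],[0,0,0,0,-1],[0,0,0,0,-1],[0,0,0,0,-1],[0,0,0,0,-1]]}}

```text
time: 12.95
eef_pos: [0.5699, 0.1882, 0.1479]
tcp_rot: [0.895, 0.446, 0.001, 0.0]
contact_force: [-4.3, 1.3, 16.6]
opening: 0.323
finger_force: 102.2
```

```bash
python3 - <<'E'
from h import *
for i in range(4):
    s=ctrl.get_state();print(s["eef_pos"].round(4),s["contact_force"].round(1),s["wrist_torque"].round(2),R.from_quat(s["tcp_rot"]).as_matrix()[:,2].round(4))
    ctrl.read_camera("side")
E
```

```text
[0.5699 0.1882 0.1479] [-4.3  1.3 16.6] [ 0.37  1.38 -0.01] [ 0.0021  0.001  -1.    ]
[0.5699 0.1882 0.1479] [-4.6  0.4 16.4] [0.31 1.35 0.01] [ 0.0021  0.001  -1.    ]
[0.5699 0.1882 0.1479] [-4.9  0.6 16.3] [0.37 1.37 0.  ] [ 0.0021  0.001  -1.    ]
[0.5699 0.1882 0.1479] [-4.7  1.1 15.6] [ 0.35  1.37 -0.03] [ 0.0021  0.001  -1.    ]
```

Net push is about 21 N (16.5 N reading plus roughly 4.6 N tamper weight), held for over 1 s at the stop with the tool within 0.003 rad of vertical. I lift off and step aside to inspect the plate.

Request:
{"fn": "send_rows", "kwargs": {"steps": [[0,0,-0.002,0,-1],[0,0,-0.004,0,-1],[0,0,-0.006,0,-1],[0,0,-0.01,0,-1],[0,0,-0.018,0,-1],[0,0,-0.03,0,-1],[0,0,-0.045,0,-1],[0,0,-0.06,0,-1],[0,0,-0.075,0,-1],[0,0,-0.088,0,-1],[0,0,-0.096,0,-1],[0,0,-0.1,0,-1]]}}

```text
time: 14.35
eef_pos: [0.5693, 0.1877, 0.2444]
tcp_rot: [0.895, 0.446, 0.001, 0.0]
contact_force: [0.4, -0.6, -3.3]
opening: 0.327
finger_force: 99.4
```

Request:
{"fn": "send_rows", "kwargs": {"steps": [[-0.01,0,0,0,-1],[-0.03,0,0,0,-1],[-0.055,0,0,0,-1],[-0.075,0,0,0,-1],[-0.09,0,0,0,-1],[-0.095,0,0,0,-1],[-0.095,0,0,0,-1],[-0.095,0,0,0,-1]]}}

```text
time: 15.15
eef_pos: [0.5121, 0.1119, 0.2429]
tcp_rot: [0.895, 0.446, 0.0, -0.0]
contact_force: [0.1, 0.5, -3.9]
opening: 0.33
finger_force: 99.4
```

```bash
python3 - <<'E'
from h import *
s=ctrl.get_state();im=ctrl.read_camera("wrist")[:,:,::-1];cv2.imwrite("pics/w5.png",im)
print(s["time"],s["eef_pos"],s["tcp_rot"],s["contact_force"],s["wrist_torque"].round(2))
cv2.imwrite("pics/crop5.png",cv2.resize(im[40:340,190:450],(520,600),interpolation=2))
E
```

```text
15.15 [0.51205025 0.11191499 0.24290074] [ 8.94835789e-01  4.46395305e-01  3.66325201e-04 -9.36243215e-05] [ 0.10368351  0.45290258 -3.94783158] [-0.03 -0.    0.02]
```

View pics/crop5.png

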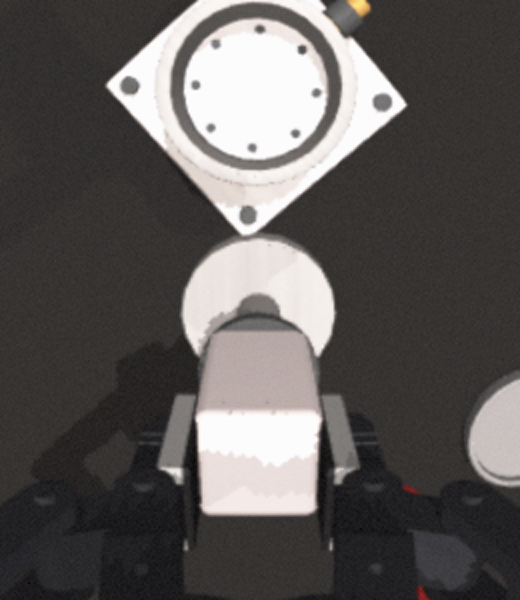

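The wrist view shows the plate down in the well with an even dark wall all around it: plate centre at about (256,88), well centre at about (256,85) in crop pixels. The tamper still hangs straight. I'll measure both.

```bash
python3 - <<'E'
from h import *
st=ctrl.get_state();im=cv2.imread("pics/w5.png");g=cv2.cvtColor(im,cv2.COLOR_BGR2GRAY)
def fit(w):
    A=np.c_[w*2,np.ones(len(w))];x=np.linalg.lstsq(A,(w**2).sum(1),rcond=None)[0];return x[:2],np.sqrt(x[2]+x[:2]@x[:2]).round(4)
# disc
for nm,f,s2 in(("now","w5",st),):
    pts=[]
    for r in range(168,200,2):
        xs=np.where(g[r,275:365]>150)[0]+275;pts+=[(xs.min(),r),(xs.max(),r)]
    c,r=fit(np.array([wplane(p,st["eef_pos"][2]-.0896+.014,st)[:2] for p in pts]));print("disc",c,r,shift([*c,.1],st)[:2])
# holes of the plate
m=np.zeros_like(g);cv2.circle(m,(318,84),37,1,-1)
h=cv2.morphologyEx(g,cv2.MORPH_BLACKHAT,np.ones((7,7)))
hb=[b for b in blobs((h>40)&(m>0)) if 3<b[0][2]<9 and b[0][3]<9];c=np.array([b[1] for b in hb]);print(c.tolist())
if len(c)>5:
  from scipy.optimize import least_squares
  for z in(.080,.069,.058): 
    w=np.array([wplane(p,z,st)[:2] for p in c]);q,r=fit(w);print(z,q.round(4),r,(np.linalg.norm(w-q,axis=1)-r).round(4))
# rim outer circle & stand position
pl=np.array([wplane(p,.094,st)[:2] for p in [(190+x/2,40+y/2) for x,y in((156,85),(356,85),(175,145),(335,145),(200,175),(310,175))]]);print("rim",fit(pl))
E
```

```text
disc [0.51127089 0.11176499] 0.0302 [-0.0008 -0.0005]
[[319.5, 54.0], [297.6, 61.8], [340.8, 64.4], [287.3, 82.0], [348.0, 86.0], [295.0, 103.6], [337.2, 106.4], [315.6, 113.5]]
0.08 [0.565  0.1852] 0.0311 [ 0.0001 -0.0002  0.      0.0001  0.      0.     -0.0001  0.    ]
0.069 [0.5652 0.1855] 0.0322 [ 0.0001 -0.0003  0.      0.0001 -0.     -0.     -0.0002  0.    ]
0.058 [0.5654 0.1858] 0.0332 [ 0.0001 -0.0002  0.0001  0.0001  0.      0.0001 -0.0001  0.0001]
rim (array([0.56361769, 0.18313699]), np.float64(0.0489))
```

The tamper is unchanged in the grip (disc offset under 1 mm). The plate's hole ring fits a centred circle at z = 0.058 with residuals of 0.3 mm or less, and the stop height matched. Next I take the tamper back to the stand.

```bash
python3 - <<'E'
from h import *
print(shift([.5865,-.1335,.2429]))
E
```

```text
[-1.515e-01  2.071e-01 -1.000e-04]
```

Request:
{"fn": "send_rows", "kwargs": {"steps": [[-0.004,0.005,0,0,-1],[-0.015,0.02,0,0,-1],[-0.03,0.041,0,0,-1],[-0.047,0.064,0,0,-1],[-0.065,0.089,0,0,-1],[-0.083,0.113,0,0,-1],[-0.1,0.137,0,0,-1],[-0.117,0.16,0,0,-1],[-0.132,0.18,0,0,-1],[-0.143,0.196,0,0,-1],[-0.15,0.205,0,0,-1],[-0.1515,0.207,0,0,-1]]}}

```text
time: 16.4
eef_pos: [0.5863, -0.1348, 0.2425]
tcp_rot: [0.895, 0.446, -0.0, -0.0]
contact_force: [0.2, -0.3, -4.1]
opening: 0.329
finger_force: 99.5
```

Request:
{"fn": "send_rows", "kwargs": {"steps": [[0,0,0.01,0,-1],[0,0,0.03,0,-1],[0,0,0.05,0,-1],[0,0,0.07,0,-1],[0,0,0.09,0,-1],[0,0,0.105,0,-1],[0,0,0.115,0,-1],[0,0,0.12,0,-1],[0,0,0.12,0,-1],[0,0,0.12,0,-1]]}}

```text
time: 17.4
eef_pos: [0.5867, -0.134, 0.1238]
tcp_rot: [0.895, 0.446, 0.001, 0.001]
contact_force: [-0.2, 0.5, -4.5]
opening: 0.326
finger_force: 99.4
```

```bash
python3 - <<'E'
from h import *
s=ctrl.get_state();im=ctrl.read_camera("wrist")[:,:,::-1];b=ctrl.read_camera("side")[:,:,::-1]
print(s["eef_pos"],s["contact_force"],shift([.5865,-.1335,.096]))
cv2.imwrite("pics/crop6.png",np.hstack([cv2.resize(im[90:330,200:440],(400,400),interpolation=2),cv2.resize(b[130:250,310:430],(400,400),interpolation=2)]))
E
```

```text
[ 0.58665675 -0.13401462  0.12376885] [-0.20964415  0.45247    -4.47699309] [ 0.0003 -0.0007  0.0281]
```

View pics/crop6.png

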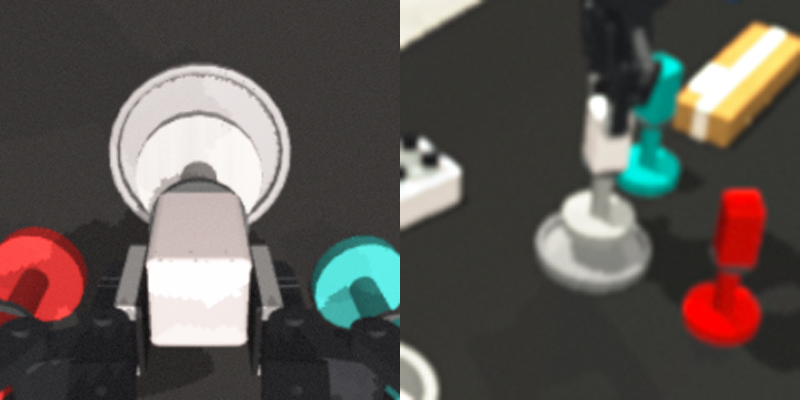

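The crop shows the disc about 28 mm above the dish and centred over it. Now I lower it gently.

Request:
{"fn": "send_rows", "kwargs": {"steps": [[0,0,0.007,0,-1],[0,0,0.014,0,-1],[0,0,0.02,0,-1],[0,0,0.024,0,-1],[0,0,0.026,0,-1],[0,0,0.027,0,-1],[0,0,0.0275,0,-1],[0,0,0.0275,0,-1]]}}

```text
time: 18.3
eef_pos: [0.5862, -0.1339, 0.0965]
tcp_rot: [0.895, 0.447, 0.0, 0.0]
contact_force: [-4.5, 1.8, 3.9]
opening: 0.324
finger_force: 100.6
```

Request:
{"fn": "send_rows", "kwargs": {"steps": [[0,0,-0.0005,0,-1],[0,0,-0.0008,0,-1],[0,0,-0.0008,0,-1]], "squeeze": 20}}

```text
time: 18.6
eef_pos: [0.5863, -0.134, 0.0965]
tcp_rot: [0.895, 0.446, 0.0, 0.0]
contact_force: [-2.8, 0.9, 2.8]
opening: 0.326
finger_force: 100.4
```

Request:
{"fn": "send_rows", "kwargs": {"steps": [[0,0,0,0,-0.3],[0,0,0,0,-0.2],[0,0,0,0,0],[0,0,0,0,0.3],[0,0,0,0,0.6],[0,0,0,0,1],[0,0,0,0,1],[0,0,0,0,1],[0,0,0,0,1],[0,0,0,0,1]]}}

```text
time: 19.6
eef_pos: [0.586, -0.1339, 0.0961]
tcp_rot: [0.895, 0.446, 0.0, 0.0]
contact_force: [0.3, 0.0, 0.4]
opening: 1.0
finger_force: 0.0
```

Request:
{"fn": "send_rows", "kwargs": {"steps": [[0,0,-0.006,0,1],[0,0,-0.02,0,1],[0,0,-0.04,0,1],[0,0,-0.065,0,1],[0,0,-0.09,0,1],[0,0,-0.115,0,1],[0,0,-0.135,0,1],[0,0,-0.15,0,1],[0,0,-0.15,0,1],[0,0,-0.15,0,1]]}}

```text
time: 20.6
eef_pos: [0.5859, -0.1338, 0.2461]
tcp_rot: [0.895, 0.446, 0.0, 0.0]
contact_force: [-0.3, -0.0, -1.2]
opening: 1.001
finger_force: 0.0
```

```bash
python3 - <<'E'
from h import *
s=ctrl.get_state();im=ctrl.read_camera("wrist")[:,:,::-1];b=ctrl.read_camera("side")[:,:,::-1];a=ctrl.read_camera("scene")[:,:,::-1]
print(s["time"],s["eef_pos"],s["contact_force"])
r=lambda c:cv2.resize(c,(400,300),interpolation=2)
cv2.imwrite("pics/crop7.png",np.vstack([np.hstack([r(im[60:300,160:480]),r(b[130:325,180:440])]),np.hstack([r(a[135:345,230:440+70]),r(b[215:305,240:360])])]))
E
```

```text
20.6 [ 0.5858598  -0.13378707  0.24613095] [-0.28590991 -0.02537237 -1.18467348]
```

View pics/crop7.png

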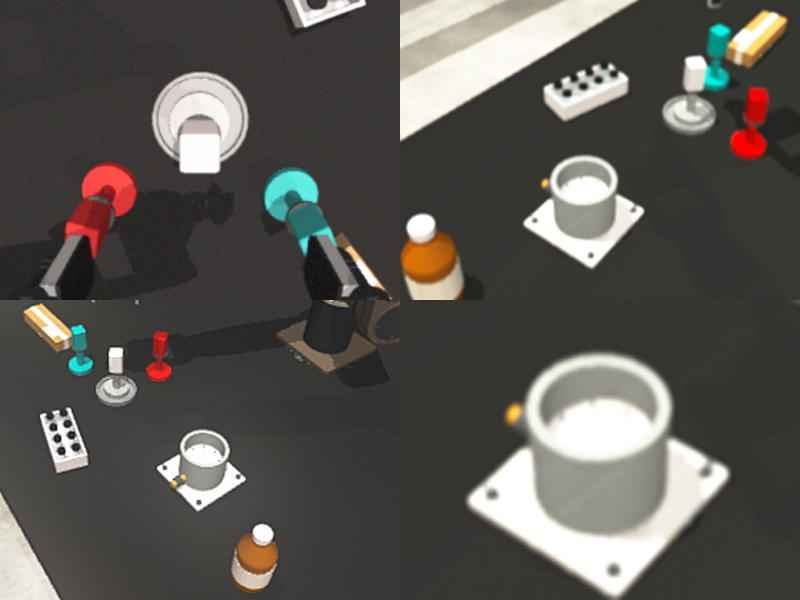

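The final views show the tamper upright in the dish, clear of the rim, and the gripper clear of it. The plate is deep and looks level in the cup, and the bystanders and look-alikes are where they were. I'm handing the job in.

```bash
python3 -c "
from plant import ctrl
print(ctrl.sign_off())"
```

```text
the job is handed in; nothing more can be done
None
```

The job is handed in at 20.6 s: I pressed the plate to its stop and held it there at about 21 N for over a second (level by tool angle and camera only), and the tamper is back upright in its stand, released, with nothing else moved.

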